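Slide the condiment tray up onto its stand and home against the stop

TASK

Slide the blue tray, with the jar standing on it, up over the edge of the low wooden stand and along between its kerbs until its nose meets the loose stop bar and has pushed it back about half a centimetre, no more. Ease the nose up over the step by its handle while the tail still slides on the counter; do not carry the tray or ram the step or the stop: go gently. Leave the tray flat on the stand with the jar upright on it, let go, and leave the other things alone.

Things in the scene. Friction and masses are not known exactly. Their poses are not given: they have to be found in the camera images.
- tray: blue open metal tray, 100 mm (x) by 200 mm (y), walls 16 mm high and 4 mm thick, floor 4 mm thick, loose, about 0.35 kg. Origin: centre of its flat underside. Its nose is its -y end, its tail its +y end; z up. A round steel bar handle crosses it near the nose, and it can pitch about that bar when the bar is pinched.
- tray_bar (a point): middle of the tray's bar handle: a round bar 10 mm thick along the tray's x, 84 mm between the centres of its two posts, 45 mm above the tray's underside, 60 mm from the tray's centre towards the nose. Pinch it from above, closing along the tray's y.
- tray_nose (a point): bottom of the tray's nose, middle of the edge, 100 mm from the tray's centre
- tray_tail (a point): bottom of the tray's tail, middle of the edge, 100 mm from the tray's centre
- peanut_jar: glass jar with a dark lid, 64 mm across and 99 mm high, about 0.42 kg, loose, standing in the tail half of the tray. Origin: centre of its underside.
- stand: low wooden stand fixed on the counter, 132 mm (x) by 270 mm (y). Origin: on its centre line, 12 mm under the middle of its flat deck; the origin lies up to 4 mm below the counter top, so the square step up from the counter to the deck is 8 to 12 mm. Dark kerbs 10 mm high run along both long sides with 116 mm between them, flared at the open +y end, where the tray enters; it travels towards the stand's -y. Near the -y end a stop bar lies across the deck.
- stand_step (a point): middle of the upper edge of the step at the stand's open +y end, at deck height, 135 mm from the stand's centre
- stop (a joint): how far the stop bar (108 mm wide, 14 mm thick, standing 15 mm above the deck) has been pushed along the stand's -y from where it stood at the start, m; starts at 0, at most 0.03. It stays where it is pushed; it takes about 9 N to move it. Where it stands at the start is not told: its face lies somewhere from 70 to 106 mm from the stand's centre towards -y, and has to be felt (or seen).
- spice_jar: small jar with a red cap, 45 mm across, 106 mm high, bystander; origin at the centre of its underside
- mug: green mug, 86 mm by 118 mm, 96 mm high, bystander; origin under its middle
- tin: squat tin, 75 mm across, 58 mm high, bystander; origin at the centre of its underside

How it is judged:
By the outcome, as a careful person would: the job done as asked, in the order asked, and still so for the second after the job is handed in, with the robot touching nothing.
It also fails if it takes over 70 s, if anything falls off the work surface, if the arm or the gripper's body presses on something with over 40 N, if the wrist force passes 120 N, or if a joint passes its speed limit or range.

ROBOT

A 6-joint arm with a two-finger parallel gripper is mounted at the origin on a cart in front of the work surface, level with it; the furniture and walls round the work are solid. World frame = base frame: x ahead of the robot, y to its left, z up, the work surface at z = 0. Lengths are in mm, angles in rad, forces in N, time in s.
With the tool pointing down it reaches from about 350 to 975 mm from the base axis. Payload 7.1 kg.
Tool frame: the origin (TCP) lies on the front face of the gripper's body, between the roots of the fingers; the fingertips stand 80 mm ahead of it and the grasp point (between the pads) lies 61 mm ahead of it (env.tips_ahead is the distance from the TCP to the fingertips, in mm); z points along the fingers, y is the line along which they close (so a half turn about z gives the same grasp; the last joint's range is limited). The gripper opens to 88 mm and grips with 3 to 60 N. Pads are 20 mm wide; open, the fingers measure 115 mm over their backs; the gripper's body (75 mm by 178 mm) begins 61 mm behind the grasp point.
Start: joints at [1.32, 0.423, 1.63, -0, 1.089, -0.019], TCP at [143.55, 608.275, 302.675] pointing down, gripper open.
Joint ranges: [-3, 3], [-0.9, 2.11], [0.09, 2.58], [-1.31, 4.45], [0.11, 2.69], [-2.54, 2.54]. Speed limits (rad/s): [2.39, 2.39, 3.01, 3.14, 3.14, 3.14].

INTERFACE

Orientations are given as a unit quaternion [x, y, z, w].
In Python, from station import env, set_gripper, viewer, workorder gives the robot as it stands. Calls block until the motion is done:
- env.reach(position, orientation): joint-space move of the TCP to a pose.
- env.move_l(position, rot=None, rate=150, f_stop=None): straight line of the TCP; rot=None keeps the orientation; rate is the mean speed in mm/s. With f_stop (N) it stops when the force on the tool has changed by that much, and returns True; else False.
- env.move_joints(angles): joint-space move.
- set_gripper(opening): finger opening in mm; the grip force is fixed at half the most; returns when the fingers have stopped.
- env.hold(seconds).
- env.ik(position, orientation): joint angles nearest the present ones, or None.
- env.read_state(): the state.
- viewer.camera(name): name is "side" or "top" or "wrist"; returns the picture (480x640x3 uint8, blue, green, red); there is no depth.
- viewer.camera_params(name): a dict with "fx", "fy", "cx", "cy" (pixels), "pose" (4x4, takes a point from camera to world coordinates); the wrist camera has in their place "tool_from_camera" (4x4, takes a point from camera to tool coordinates, whose origin is the TCP and whose axes are the flange's). Camera axes: x right, y up, looking along -z (the intrinsics and any distortion apply to the point x, -y, -z); pixel columns grow to the right and rows downward; lengths in mm; the calibration is good to about 2 mm. A picture is of the moment at which its call begins: read the wrist's pose just before it. camera_params takes no time and is no camera call.
A pose or a line that the arm cannot do raises env.IKError and nothing moves.
- workorder.sign_off(): hands the job in; it is judged then, once.
The state is a dict: "time_s": time; "qpos": joint angles; "dq": joint speeds; "tau": joint torques, N m; "tool_pos": TCP position; "orientation": TCP orientation; "force": force on the tool from outside, world axes, zero at the start; "wrist_torque": the same for the moment, N m; "width": finger opening in mm; "grip_force": force on a finger pad.
Only numpy, scipy, OpenCV 4.12 (cv2) and the standard library are available. Lean on these libraries where they do the work, as an engineer would, in place of code of your own. Each camera call takes 0.05 s, during which the arm holds its last target. There are 200 camera calls.

## Working session

There is one attempt and no reset: what is moved stays moved. The work goes in short steps, each a Python script; the robot and the scene stay as the last script left them, time stands still between calls to the robot, and variables do not carry over. Pictures are saved under pics/ and viewed, at most 13 in all, crops included, and the job is handed in when it is done.

```bash
ls; mkdir -p pics; python3 - <<'E'
from station import env, viewer
import cv2, numpy as np
for n in ("top","side"):
    im=viewer.camera(n); cv2.imwrite(f"pics/{n}0.png",im)
    p=viewer.camera_params(n); print(n,{k:(np.round(v,4).tolist() if k=="pose" else v) for k,v in p.items()})
print(env.read_state())
print(viewer.camera_params("wrist"))
E
```

```text
pics
top {'fx': 574.2504265474525, 'fy': 574.2504265474525, 'cx': 320.73033542712955, 'cy': 250.28786694259605, 'pose': [[-0.0117, 0.9829, -0.1836, 352.8765], [-0.9999, -0.0098, 0.0112, 170.1442], [0.0092, 0.1837, 0.9829, 1273.463], [0.0, 0.0, 0.0, 1.0]]}
side {'fx': 433.459955019407, 'fy': 433.459955019407, 'cx': 321.50064493205264, 'cy': 237.8727837593129, 'pose': [[0.9208, 0.2793, -0.2722, 338.4147], [-0.3899, 0.6461, -0.6561, -407.543], [-0.0074, 0.7103, 0.7039, 648.9378], [0.0, 0.0, 0.0, 1.0]]}
{'time_s': 0.1, 'qpos': array([ 1.32000205e+00,  4.23729825e-01,  1.63061505e+00,  1.25685761e-06,
        1.08853504e+00, -1.89946851e-02]), 'dq': array([ 5.07639349e-04, -1.74810183e-03, -2.03067551e-03, -3.61581306e-05,
       -6.81098330e-04, -1.44358508e-03]), 'tau': array([ 1.51747727e-04, -5.45615852e+01, -2.74325019e+01,  6.44244184e-02,
        1.89332123e-02, -2.46393404e-05]), 'tool_pos': array([143.4577006 , 607.92144212, 302.00036247]), 'orientation': array([ 1.15640759e-01,  9.93290894e-01, -6.37709249e-04, -8.71107294e-05]), 'force': array([-0.01961844,  0.5784739 ,  0.54886459]), 'wrist_torque': array([-0.03094268,  0.00326622,  0.00375029]), 'grip_force': 0.0, 'width': 88.09292202525158}
{'fx': 421.46153182289225, 'fy': 421.46153182289225, 'cx': 320.3577260583811, 'cy': 244.57867616201366, 'tool_from_camera': array([[ 6.52941540e-04,  9.68643105e-01,  2.48455448e-01,
         6.64782832e+01],
       [ 9.99999659e-01, -5.06691354e-04, -6.52584729e-04,
         1.41960686e-01],
       [-5.06231471e-04,  2.48455789e-01, -9.68643105e-01,
        -8.22250469e+01],
       [ 0.00000000e+00,  0.00000000e+00,  0.00000000e+00,
         1.00000000e+00]])}
```

View pics/top0.png

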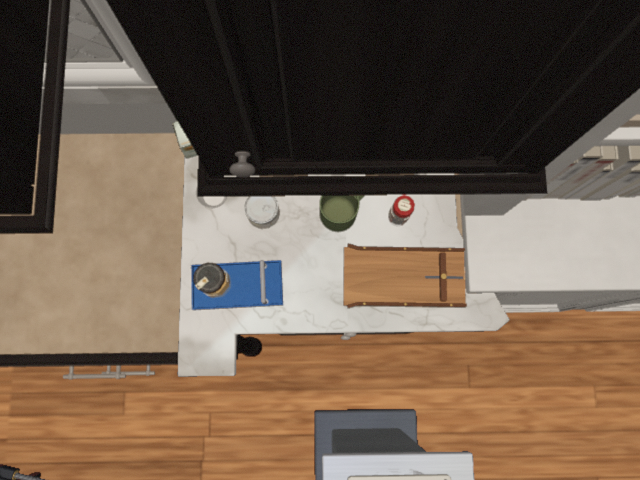

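View pics/side0.png

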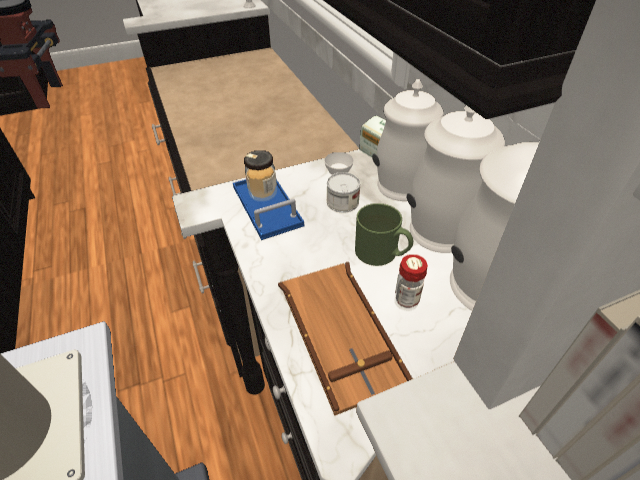

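```bash
cat > h.py <<'E'
import numpy as np, cv2
from station import env, set_gripper, viewer, workorder
from scipy.spatial.transform import Rotation as R
def cam(n):
    p=viewer.camera_params(n)
    if n=="wrist":
        s=env.read_state(); T=np.eye(4); T[:3,:3]=R.from_quat(s["orientation"]).as_matrix(); T[:3,3]=s["tool_pos"]
        p=dict(p); p["pose"]=T@np.array(p["tool_from_camera"])
    return viewer.camera(n),p
def ray(p,uv,z):
    uv=np.atleast_2d(uv).astype(float); P=np.array(p["pose"])
    d=np.c_[(uv[:,0]-p["cx"])/p["fx"],-(uv[:,1]-p["cy"])/p["fy"],-np.ones(len(uv))]@P[:3,:3].T
    return P[:3,3]+d*((z-P[2,3])/d[:,2])[:,None]
def big(m):
    c=max(cv2.findContours(m.astype(np.uint8),cv2.RETR_EXTERNAL,cv2.CHAIN_APPROX_NONE)[0],key=cv2.contourArea); return c[:,0]
def rect(pts):
    (c,s,a)=cv2.minAreaRect(pts[:,:2].astype(np.float32)); return np.round(c,1),np.round(s,1),round(a,2)
E
python3 - <<'E'
from h import *
np.set_printoptions(suppress=True,precision=1)
im,p=cam("top"); hsv=cv2.cvtColor(im,cv2.COLOR_BGR2HSV)
H,S,V=[hsv[...,i].astype(int) for i in range(3)]
roi=np.zeros(H.shape,bool); roi[235:318,185:475]=1
c=big(roi&(H>100)&(H<125)&(S>120)); w=ray(p,c,16); print("tray",rect(w))
L=roi&(np.arange(640)[None]>335)&(S>60)&(H<25); c=big(L)
print("stand z=22",rect(ray(p,c,20)),"px",c.min(0),c.max(0))
dark=L&(V<110)
for lo,hi in ((240,256),(298,312)):
    m=dark.copy(); m[:lo]=0; m[hi:]=0; m[:,:355]=0; m[:,430:]=0
    ys,xs=np.nonzero(m); f=np.polyfit(xs,ys,1); e=ray(p,[[xs.min(),np.polyval(f,xs.min())],[xs.max(),np.polyval(f,xs.max())]],20); print("kerb",len(xs),e[:,:2])
print("row profile col 400 V", V[242:312,400]); 
print("col profile row 265 V", V[265,432:470], "start", V[265,338:350])
# bar
m=roi&(S<70)&(np.arange(640)[None]>255)&(np.arange(640)[None]<275)&(np.arange(480)[:,None]>258)&(np.arange(480)[:,None]<308)
c=big(m); print("bar z=45",rect(ray(p,c,45)))
m=(S>150)&((H<8)|(H>172)); m[:180]=0;m[230:]=0; m[:,:385]=0;m[:,425:]=0; print("spice",rect(ray(p,big(m),106)))
E
```

```text
tray (array([512.3, 361.7]), array([ 97.1, 156.8]), 2.5)
stand z=22 (array([528.2, -28.5]), array([267.6, 140.2]), 88.9) px [344 244] [466 307]
kerb 203 [[591.9  79.6]
 [587.  -85.1]]
kerb 225 [[467.7  82.4]
 [464.6 -79.4]]
row profile col 400 V [210 211 211 211 198 121  99  95 110 167 164 164 167 173 174 173 170 166
 166 173 177 176 170 167 167 168 165 159 156 161 166 163 163 162 154 159
 163 166 172 169 168 171 175 170 168 172 177 176 174 171 172 174 170 168
 170 170 165 172 175 169 143 104  99 102 137 197 198 198 198 200]
col profile row 265 V [166 166 166 167 167 166 153  91  88 106 107 106 105 111 157 165 165 164
 165 165 162 163 162 161 162 162 161 162 160 161 163 161 133 116 124 138
 183 204] start [208 208 208 210 208 180 175 176 173 172 168 169]
bar z=45 (array([516.6, 277.7]), array([39. , 95.4]), 89.42)
spice (array([663.9, -18.2]), array([40. , 43.8]), 87.98)
```

```bash
python3 - <<'E'
import cv2
im=cv2.imread("pics/top0.png"); a=cv2.resize(im[235:320,185:480],None,fx=2.7,fy=2.7,interpolation=cv2.INTER_CUBIC)
cv2.imwrite("pics/top0z.png",a)
E
```

```text
(no output)
```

View pics/top0z.png

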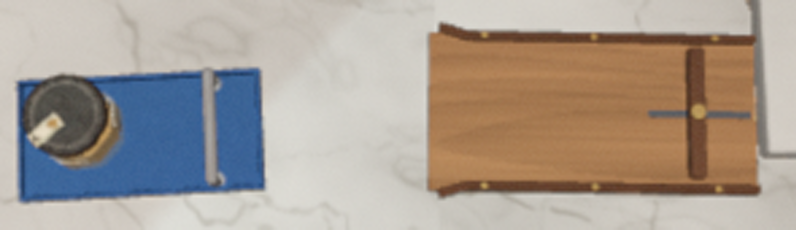

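```bash
cat >> h.py <<'E'
def quat(th): return (R.from_euler("z",th)*R.from_quat([0,1,0,0])).as_quat()
E
python3 - <<'E'
from h import *
np.set_printoptions(suppress=True,precision=1)
im,p=cam("top")
b=ray(p,[262.8,282],45)[0]; print("bar",b)
px=lambda x,y:(185+x/2.7,235+y/2.7)
print("tray corners z16",ray(p,[px(18,82),px(22,200),px(262,70),px(265,188)],16)[:,:2].tolist())
print("jar lid",ray(p,px(67,114),103)); print("stand +y edge",ray(p,[px(429,32),px(429,190)],10)[:,:2].tolist(),"-y",ray(p,[px(755,40),px(759,190)],15)[:,:2].tolist())
print("stop face",ray(p,[px(686,110)],25)); 
set_gripper(40)
q=quat(0.045); print(env.ik([b[0],b[1],250],q))
env.reach([b[0],b[1],250],q)
im,p=cam("wrist"); cv2.imwrite("pics/w1.png",im); np.save("w1pose.npy",p["pose"]); s=env.read_state(); print(s["time_s"],s["tool_pos"],s["force"],s["width"])
E
```

```text
bar [514.2 281.7  45. ]
tray corners z16 [[556.6716370244972, 441.77064750293897], [460.0878155984864, 435.7009301734075], [564.6037241821223, 241.9814337608429], [467.6416158118194, 239.49015757016446]]
jar lid [[517.6 385.1 103. ]]
stand +y edge [[596.1893750837384, 103.77707645712438], [465.1046730588636, 106.28681083617195]] -y [[585.793665766576, -165.79891651536292], [461.73152368044686, -161.8767416866993]]
stop face [[ 526.6 -103.5   25. ]]
[ 0.5  0.4  1.8 -0.   1.  -1.1]
2.9333 [513.8 282.5 250.1] [-0.8 -0.2 -0.2] 39.938713919442776
```

View pics/w1.png

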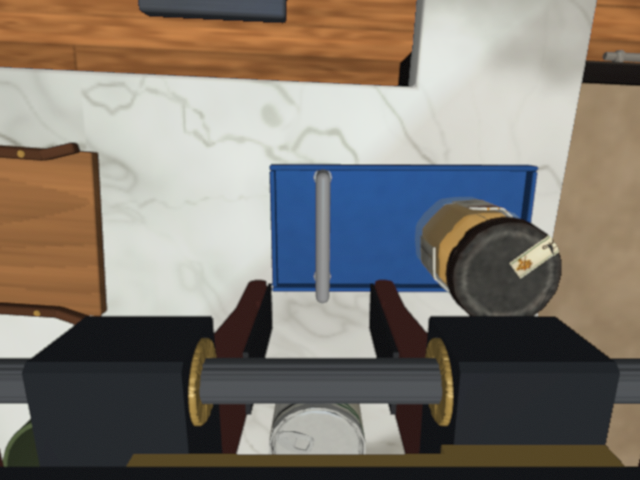

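```bash
python3 - <<'E'
from h import *
np.set_printoptions(suppress=True,precision=2)
p=dict(viewer.camera_params("wrist")); p["pose"]=np.load("w1pose.npy"); im=cv2.imread("pics/w1.png")
print(im[230,305:340].tolist()[::3])
hsv=cv2.cvtColor(im,cv2.COLOR_BGR2HSV).astype(int); m=(hsv[...,1]<100)&(hsv[...,2]>60); m[:168]=0;m[302:]=0;m[:,:308]=0;m[:,338:]=0; m[285:,:]&=(hsv[285:,:,2]<175)
rows=np.arange(185,280); cx=np.array([np.nonzero(m[r])[0].mean() for r in rows]); f=np.polyfit(rows,cx,1)
e=ray(p,[[np.polyval(f,r),r] for r in (172,300)],45); print("bar ends",e, "width px",m[185:280].sum(1).mean())
d=e[0]-e[1]; print("len",np.linalg.norm(d),"mid",e.mean(0),"yaw of tray",np.arctan2(-d[1],-d[0]))
b=(hsv[...,0]>100)&(hsv[...,0]<125)&(hsv[...,1]>120); k=b[:,250:560]
left=[(r,np.nonzero(b[r,250:320])[0].min()+250) for r in range(180,280)]; l=np.array(left); f=np.polyfit(l[:,0],l[:,1],1)
w=ray(p,[[np.polyval(f,r),r] for r in (168,290)],16); print("nose z16",w)
top=np.array([(c,np.nonzero(b[:,c])[0].min()) for c in range(285,520) if b[:,c].any()]); f=np.polyfit(top[:,0],top[:,1],1); w=ray(p,[[c,np.polyval(f,c)] for c in (272,534)],16); print("side z16",w, "slope yaw",np.arctan2(-(w[1]-w[0])[0],(w[1]-w[0])[1]))
print("stand edge z10",ray(p,[[98,152],[104,313]],10)); print("kerb mid z20",ray(p,[[21,154],[37,313]],20))
E
```

```text
[[144, 85, 45], [143, 84, 43], [141, 84, 43], [133, 80, 47], [115, 115, 116], [139, 139, 138], [152, 153, 152], [139, 140, 139], [114, 101, 96], [143, 83, 43], [142, 84, 43], [141, 83, 43]]
bar ends [[470.68 282.01  45.  ]
 [562.79 286.02  45.  ]] width px 14.25263157894737
len 92.196747728093 mid [516.73 284.02  45.  ] yaw of tray 0.043506508340565644
nose z16 [[471.88 243.5   16.  ]
 [567.7  247.62  16.  ]]
side z16 [[469.75 244.63  16.  ]
 [461.66 438.27  16.  ]] slope yaw 0.041736315902591206
stand edge z10 [[466.52 113.92  10.  ]
 [596.56 107.88  10.  ]]
kerb mid z20 [[469.94  63.18  20.  ]
 [594.41  59.78  20.  ]]
```

```bash
cat >> h.py <<'E'
def st(t=""):
    s=env.read_state(); print(t,"t%.1f"%s["time_s"],np.round(s["tool_pos"],1),"F",np.round(s["force"],1),"M",np.round(s["wrist_torque"],2),"w%.1f g%.1f"%(s["width"],s["grip_force"]),flush=True); return s
E
python3 - <<'E'
from h import *
st("a")
print(env.move_l([516.7,284.0,115],quat(.0435),rate=80,f_stop=6)); st("down")
set_gripper(0); s=st("grip")
print(env.move_l(s["tool_pos"]+[0,0,15],rate=20,f_stop=15)); st("lift")
im,p=cam("side"); cv2.imwrite("pics/s2.png",im[100:300,150:400])
E
```

```text
a t2.9 [513.8 282.5 250.1] F [-0.8 -0.2 -0.2] M [ 0.08  0.06 -0.06] w39.9 g0.0
False
down t4.8 [516.9 284.1 115.5] F [-0.  -0.6 -0. ] M [ 0.02 -0.05 -0.01] w39.9 g0.0
grip t5.4 [516.7 284.  115. ] F [-0.5 -0.1  1.9] M [-0.08  0.01  0.  ] w9.1 g30.0
False
lift t6.3 [516.7 283.9 130. ] F [ 0.6  1.1 -5.6] M [ 0.06 -0.04 -0.02] w9.2 g30.0
```

```bash
python3 - <<'E'
from h import *
print(env.move_l([531.5,165,130],quat(-.024),rate=45,f_stop=15)); st("pre")
env.hold(.3); st()
im,p=cam("wrist"); cv2.imwrite("pics/w3.png",im); np.save("w3pose.npy",p["pose"])
im,p=cam("side"); cv2.imwrite("pics/s3.png",cv2.resize(im[130:430,170:470],None,fx=2,fy=2))
E
```

```text
False
pre t9.1 [531.5 165.1 130. ] F [ 0.2  0.5 -5.9] M [0.02 0.06 0.03] w9.3 g30.0
 t9.4 [531.5 165.  130. ] F [-0.3  1.9 -5.7] M [0.12 0.07 0.12] w8.9 g30.0
```

View pics/w3.png

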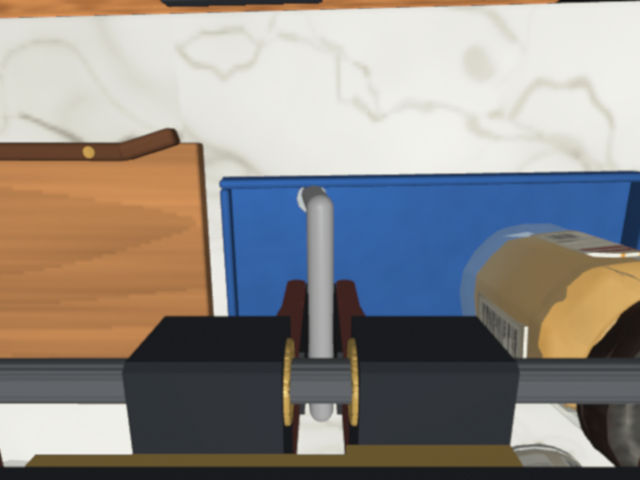

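View pics/s3.png

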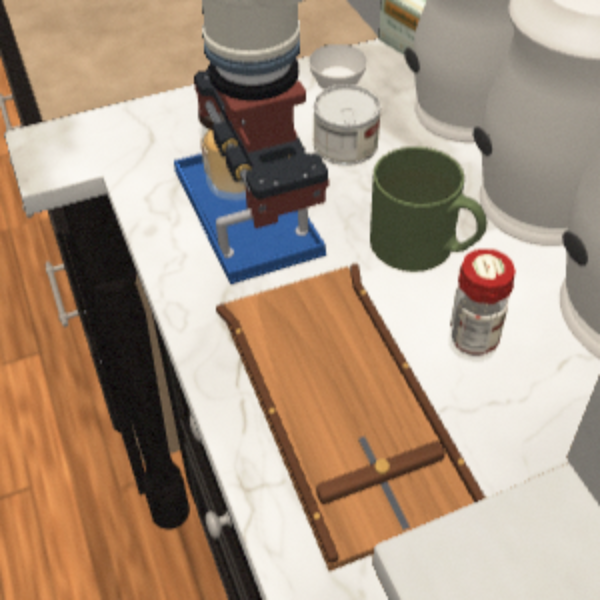

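```bash
python3 - <<'E'
from h import *
np.set_printoptions(suppress=True,precision=3)
p=dict(viewer.camera_params("wrist")); p["pose"]=np.load("w3pose.npy"); im=cv2.imread("pics/w3.png")
hsv=cv2.cvtColor(im,cv2.COLOR_BGR2HSV).astype(int)
b=(hsv[...,0]>100)&(hsv[...,0]<125)&(hsv[...,1]>120)
c=np.arange(235,600); r=np.array([np.nonzero(b[:,k])[0].min() for k in c]); f=np.polyfit(c,r,1)
a=.094; # pitch: lift 15 over 160
n=ray(p,[225,np.polyval(f,225)],16+19)[0]; t=ray(p,[600,np.polyval(f,600)],16+3)[0]; print("tray near side nose",n,"aft",t,"yaw",np.arctan2(-(t-n)[0],(t-n)[1]), "nose centre x if 50 half", n[0]+50)
rr=np.arange(215,310); e=[]
for k in rr:
    row=hsv[k,190:225,0]; s=hsv[k,190:225,1]; e.append(190+np.nonzero(s>70)[0][np.nonzero(s>70)[0]<30].max())
w=(hsv[...,0]<25)&(hsv[...,1]>60)
rr=np.arange(150,310); e=np.array([np.nonzero(w[k,150:222])[0].max()+150 for k in rr]); g=np.polyfit(rr,e,1)
E0=ray(p,[[np.polyval(g,k),k] for k in (150,310)],10); print("edge px",np.polyval(g,[150,310]),E0,"slope",np.arctan2((E0[1]-E0[0])[1],(E0[1]-E0[0])[0]))
# kerb: dark brown columns 0..110
K=[]
for k in range(5,115,5):
    v=hsv[130:180,k,2]; s=hsv[130:180,k,1]; d=np.nonzero((v<130)&(s>60))[0]; K.append((k,d.min()+130,d.max()+130))
K=np.array(K); print(K[::5].tolist())
for j,z in ((1,20),(2,10)):
    h=np.polyfit(K[:,0],K[:,j],1); q=ray(p,[[k,np.polyval(h,k)] for k in (5,110)],z); print(["outer/top","inner/deck"][j-1],q)
E
```

```text
tray near side nose [480.993 126.486  35.   ] aft [483.923 293.086  19.   ] yaw -0.0175865248799574 nose centre x if 50 half 530.9930738629797
edge px [201.95  211.786] [[469.881 111.077  10.   ]
 [550.417 108.653  10.   ]] slope -0.030097730863092174
[[5, 143, 160], [30, 143, 160], [55, 143, 160], [80, 143, 160], [105, 143, 160]]
outer/top [[464.585  26.816  20.   ]
 [465.668  73.35   20.   ]]
inner/deck [[472.312  17.915  10.   ]
 [473.463  67.352  10.   ]]
```

```bash
cat >> h.py <<'E'
AX=lambda y:532.4+.024*(y-126)
E
python3 - <<'E'
from h import *
q=quat(-.024)
print(env.move_l([AX(145),145,130],q,rate=30,f_stop=12)); st("s5")
print(env.move_l([AX(100),100,130],q,rate=30,f_stop=6)); st("s50")
env.hold(.4); st()
print(env.move_l([AX(100),100,121],q,rate=8,f_stop=2.5)); st("lower"); env.hold(.3); st()
E
```

```text
False
s5 t10.3 [532.8 144.5 130.1] F [-0.5 -3.5 -4. ] M [-0.7   0.02  0.05] w9.2 g30.0
False
s50 t12.0 [531.8 100.  130. ] F [-0.  -0.1 -5. ] M [-0.22 -0.06  0.02] w9.1 g30.0
 t12.4 [531.7 100.  130. ] F [-0.7 -0.4 -5. ] M [-0.24  0.04 -0.05] w9.2 g30.0
True
lower t12.7 [531.1  99.6 128.7] F [ 0.4  0.3 -4.9] M [-0.29 -0.18 -0.09] w9.2 g30.0
 t13.0 [530.6  99.5 128.2] F [ 0.7 -1.1 -5.2] M [-0.31 -0.19 -0.09] w9.1 g30.0
```

```bash
cat >> h.py <<'E'
def avg(n=6):
    F=[]
    for _ in range(n): env.hold(.03); F.append(env.read_state()["force"])
    return np.mean(F,0)
E
python3 - <<'E'
from h import *
q=quat(-.024); np.set_printoptions(suppress=True,precision=1)
for z in np.arange(128,120,-1):
    env.move_l([AX(100),100,z],q,rate=10); f=avg(); print(z,env.read_state()["tool_pos"],f)
    if f[2]>-3: break
im,p=cam("wrist"); cv2.imwrite("pics/w4.png",im)
st()
E
```

```text
128 [531.6  99.9 127.9] [-0.8 -3.6 -2.7]
 t13.6 [531.8 100.  127.9] F [-0.8 -3.8 -4.3] M [-0.7  0.1  0.1] w9.0 g30.0
```

View pics/w4.png

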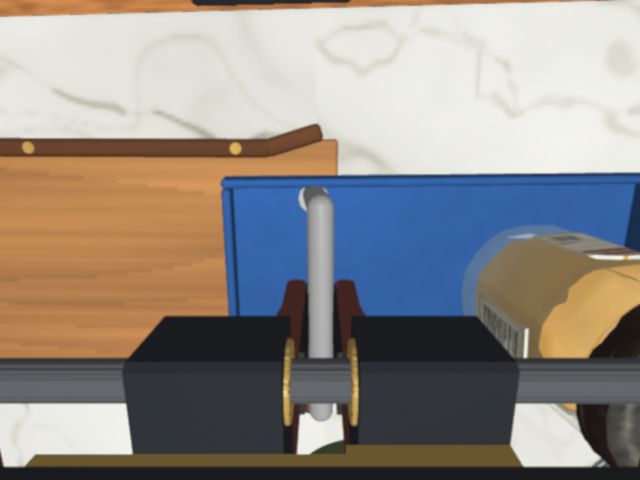

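```bash
python3 - <<'E'
from h import *
q=quat(-.024); np.set_printoptions(suppress=True,precision=1)
for z in np.arange(127,119.9,-1):
    env.move_l([AX(100),100,z],q,rate=10); env.hold(.1); f=avg(); print(z,env.read_state()["tool_pos"],f)
    if f[2]>-1: break
st()
E
```

```text
127.0 [531.8 100.  127.8] [-3.4 -4.2  6.8]
 t14.1 [531.8 100.  127.8] F [-3.4 -4.7  7.1] M [-0.9  0.7 -0. ] w9.2 g30.0
```

```bash
python3 - <<'E'
from h import *
q=quat(-.024)
env.move_l([AX(100),100,128.6],q,rate=10)
for y,z in ((74.4,131.4),(50.6,135.6),(36.6,139.2)):
    print(env.move_l([AX(y),y,z],q,rate=25,f_stop=14)); st(y); print(np.round(avg(),1))
im,p=cam("side"); cv2.imwrite("pics/s5.png",cv2.resize(im[130:430,170:470],None,fx=2,fy=2))
E
```

```text
False
74.4 t15.6 [531.2  74.2 131.4] F [-0.8 -2.2 -4.5] M [-0.54  0.03  0.04] w9.2 g30.0
[ 0.2 -2.7 -4.6]
False
50.6 t16.9 [530.6  50.4 135.7] F [-0.4 -1.9 -3.5] M [-0.55  0.03  0.04] w9.2 g30.0
[-0.1 -3.2 -3.6]
False
36.6 t17.9 [530.3  36.3 139.3] F [-0.5 -1.6 -2.5] M [-0.51  0.04 -0.  ] w9.0 g30.0
[-0.4 -3.3 -3.2]
```

View pics/s5.png

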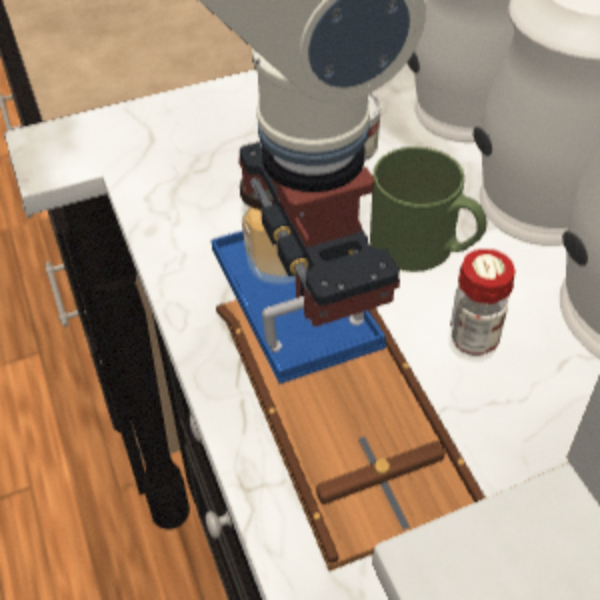

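```bash
python3 - <<'E'
from h import *
q=quat(-.024)
for y,z in ((22,134.5),(8,129)):
    print(env.move_l([AX(y),y,z],q,rate=20,f_stop=10)); st(y); print(np.round(avg(),1))
for z in (128,127.5,127,126.5,126):
    env.move_l([AX(5),5,z],q,rate=10); env.hold(.1); f=avg(); print(z,np.round(env.read_state()["tool_pos"],1),np.round(f,1))
    if f[2]>3: break
E
```

```text
False
22 t19.0 [530.2  22.4 134.7] F [-1.3  4.8 -2. ] M [ 1.04 -0.05  0.04] w8.9 g30.0
[ 0.4  5.  -1.8]
False
8 t20.1 [529.8   8.1 129.1] F [ 0.4  3.3 -2.1] M [ 0.9  -0.17 -0.08] w9.2 g30.0
[ 1.   4.4 -1.8]
128 [529.4   5.  128. ] [-0.5  3.6 -1.1]
127.5 [529.4   4.9 127.6] [-2.5  1.5  4.5]
```

```bash
python3 - <<'E'
from h import *
q=quat(-.024)
print(env.move_l([AX(-45),-45,127.8],q,rate=30,f_stop=10)); st("-45"); print(np.round(avg(),1))
im,p=cam("wrist"); cv2.imwrite("pics/w6.png",im); np.save("w6pose.npy",p["pose"])
E
```

```text
False
-45 t23.4 [528.6 -44.6 127.6] F [1.  5.1 0.6] M [ 1.05 -0.04  0.05] w9.1 g30.0
[0.1 4.8 0.5]
```

View pics/w6.png

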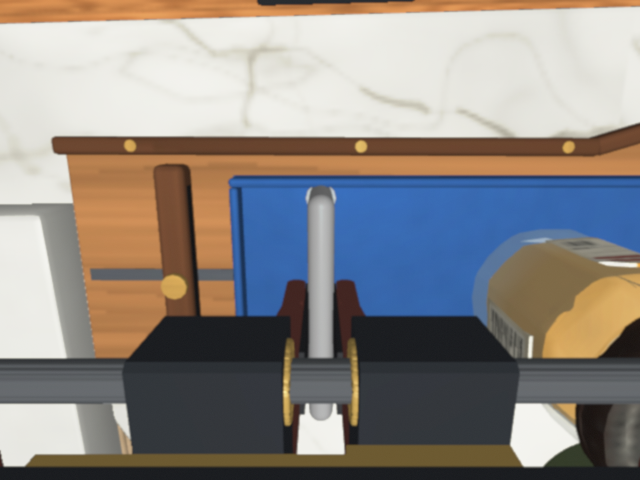

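```bash
python3 - <<'E'
from h import *
q=quat(-.024)
env.move_l([AX(-58),-58,127.8],q,rate=20,f_stop=10); env.hold(.1)
base=avg()[1]; print("base",base)
for y in np.arange(-59,-72,-1.):
    env.move_l([AX(y),y,127.8],q,rate=8); f=avg(5); s=env.read_state(); print(y,np.round(s["tool_pos"],2),np.round(f,1))
    if f[1]>base+3: break
st()
E
```

```text
base 4.730524772464533
-59.0 [528.13 -58.74 127.65] [ 0.6  5.  -0.1]
-60.0 [528.09 -59.75 127.65] [ 0.4  4.9 -0.1]
-61.0 [528.01 -60.75 127.65] [-0.1  5.4  0. ]
-62.0 [528.01 -61.73 127.66] [0.3 4.8 0.3]
-63.0 [527.95 -62.74 127.67] [0.  5.  0.2]
-64.0 [527.94 -63.73 127.66] [0.1 5.  0.1]
-65.0 [527.88 -64.31 127.64] [0.4 8.3 0.2]
 t27.9 [527.9 -64.3 127.6] F [-0.1  8.   0.2] M [ 1.53 -0.05 -0.  ] w8.8 g30.0
```

```bash
python3 - <<'E'
from h import *
q=quat(-.024)
im,p=cam("wrist"); cv2.imwrite("pics/w7.png",im)
for y in np.arange(-65.5,-69,-.5):
    env.move_l([AX(y),y,127.8],q,rate=6); f=avg(4); s=env.read_state(); print(y,np.round(s["tool_pos"],2),np.round(f,1))
im,p=cam("wrist"); cv2.imwrite("pics/w8.png",im)
# stop column at rows 195-250 (dark edge)
for n in ("w6","w7","w8"):
    g=cv2.imread(f"pics/{n}.png")[205:255]; print(n,np.round(g.mean(0)[100:240:4,2]).astype(int).tolist())
E
```

```text
-65.5 [527.9  -64.45 127.66] [ 0.3 10.7  0.6]
-66.0 [527.88 -64.75 127.67] [ 1.1 11.8  0.4]
-66.5 [527.88 -65.16 127.67] [ 0.5 12.9  0.5]
-67.0 [527.86 -65.65 127.64] [ 1.  13.   0.5]
-67.5 [527.86 -66.13 127.65] [ 0.8 13.3  1. ]
-68.0 [527.82 -66.62 127.66] [ 0.9 13.2  0.8]
-68.5 [527.86 -67.13 127.68] [ 0.6 13.3  1. ]
w6 [197, 197, 197, 198, 198, 198, 198, 198, 198, 198, 198, 198, 198, 198, 188, 122, 118, 117, 117, 118, 119, 106, 70, 40, 184, 199, 199, 199, 199, 199, 199, 199, 197, 73, 54]
w7 [137, 133, 129, 126, 143, 188, 196, 196, 196, 196, 196, 197, 197, 197, 197, 197, 198, 197, 198, 198, 198, 198, 198, 198, 198, 182, 110, 118, 116, 116, 117, 119, 104, 54, 53]
w8 [143, 138, 134, 130, 126, 127, 172, 195, 195, 196, 195, 195, 196, 196, 196, 196, 197, 197, 196, 197, 197, 197, 197, 197, 197, 181, 109, 118, 116, 115, 116, 118, 104, 53, 53]
```

```bash
python3 - <<'E'
from h import *
q=quat(-.024)
for y in np.arange(-69,-71.6,-.5):
    env.move_l([AX(y),y,127.8],q,rate=6); f=avg(3); s=env.read_state(); print(y,np.round(s["tool_pos"],2),np.round(f,1))
    if s["tool_pos"][1]<-69.7: break
env.move_l([AX(y),y+1.0,127.8],q,rate=6); st("relax")
set_gripper(36); s=st("open")
env.move_l([s["tool_pos"][0],s["tool_pos"][1],250],q,rate=80,f_stop=8); st("up")
im,p=cam("wrist"); cv2.imwrite("pics/w9.png",im); np.save("w9pose.npy",p["pose"])
im,p=cam("side"); cv2.imwrite("pics/s9.png",cv2.resize(im[130:430,170:470],None,fx=2,fy=2))
E
```

```text
-69.0 [527.82 -67.61 127.66] [ 1.1 13.   1.2]
-69.5 [527.8  -68.1  127.64] [ 0.9 13.3  1.2]
-70.0 [527.79 -68.6  127.68] [ 0.9 13.4  0.6]
-70.5 [527.78 -69.07 127.66] [ 1.  13.5  1. ]
-71.0 [527.79 -69.57 127.65] [ 1.1 13.7  1. ]
-71.5 [527.75 -70.05 127.65] [ 0.7 14.1  0.7]
relax t33.1 [527.8 -69.9 127.7] F [ 1.8  7.  -0.5] M [ 1.48 -0.08  0.01] w9.1 g30.0
open t33.7 [527.7 -70.6 127.8] F [ 0.7 -0.2  0.5] M [ 0.03  0.01 -0.03] w35.6 g0.0
up t35.4 [527.4 -70.6 249.5] F [-0.5 -0.3 -0.5] M [ 0.   -0.02 -0.01] w36.1 g0.0
```

View pics/w9.png

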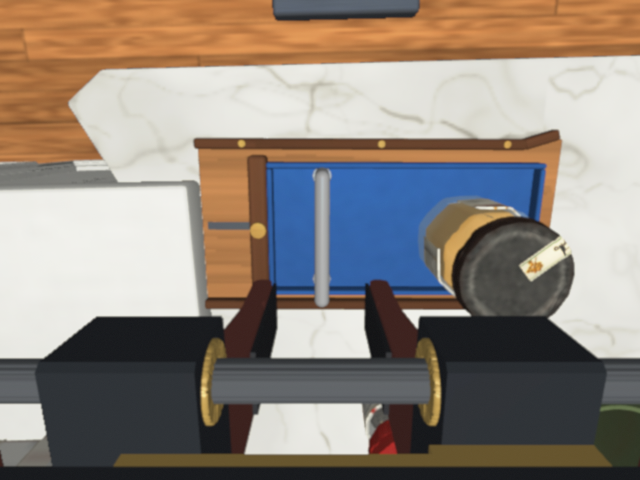

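View pics/s9.png

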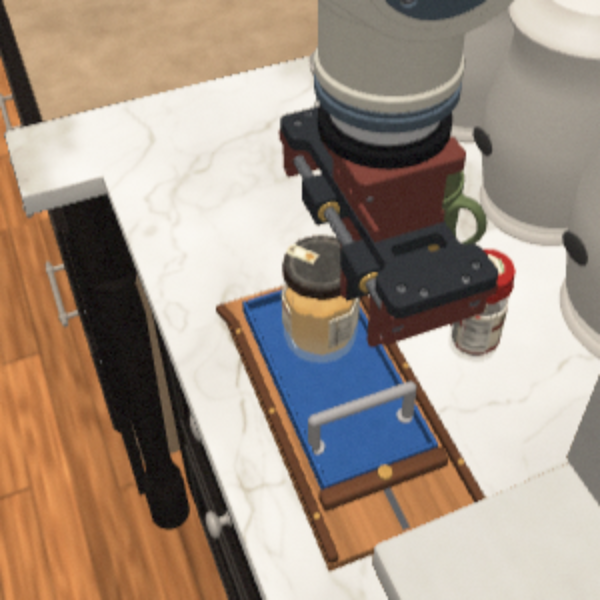

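The tray lies flat between the kerbs with its nose on the stop bar at column 268. The jar is upright at about (510, 270), nothing else has moved, and the stop has gone back about 5 mm.

```bash
python3 -c "
from h import *
print(workorder.sign_off())"
```

```text
the job is handed in; nothing more can be done
None
```

The job is handed in: the tray lies flat on the stand with its nose against the stop bar, which it pushed back about 5 mm (from arm position and push force, not measured directly), the jar is upright on it, and the gripper is open and clear.

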